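# Close the bench clamp over a fire extinguisher

### The arm

A 6-joint arm with a two-finger parallel gripper is mounted at the origin on the work surface. World frame = base frame: x ahead of the robot, y to its left, z up, the work surface at z = 0. Lengths are in m, angles in rad, forces in N, time in s.
With the tool pointing down it reaches from about 0.35 to 0.975 m from the base axis. Payload 4.9 kg.
Tool frame: the origin (TCP) lies at the very end of the fingers, on their centre line; the grasp point (between the pads) lies 19 mm behind it (ctrl.grip_point_offset is the distance from the TCP to the grasp point, in m); z points along the fingers, y is the line along which they close (so a half turn about z gives the same grasp; the last joint's range is limited). The gripper opens to 85 mm and grips with 20 to 120 N. Pads are 22 mm wide; open, the fingers measure 114 mm over their backs; the gripper's body (76 mm by 85 mm) begins 54 mm behind the grasp point. The pads swing forward as they close: fully open they stand 13 mm farther back than shut.
Start: joints at [1.084, 0.053, 1.613, -0, 1.476, -0.119], TCP at [0.225, 0.583, 0.231] pointing down, gripper open.
Joint ranges: [-3.01, 3.01], [-1.01, 2.22], [0.06, 2.58], [-1.02, 4.17], [0.09, 2.62], [-3.14, 3.14]. Speed limits (rad/s): [2.57, 2.57, 3.14, 3.14, 3.14, 3.14].

### API

Orientations are given as a rotation vector (axis times angle).
In Python, from station import ctrl gives the robot as it stands.
- The arm moves only by the tool send_rows, never from a script. Its argument "rows" is a list of rows, each a list of 3 entries, a list of its own where there are three numbers: the finger opening in cm, from 0 to 8.54, then the shift along the tool's x, y, z in cm, then the turn about the tool's z in degrees. A call has 1 to 10 rows; each row shifts and turns the commanded pose from where the row before left it, along the tool's axes as they then stand; what a row does not reach is not made up. A row lasts 1/8 s, in which the tool goes at most 62.5 mm and 10.7 degrees, less where a joint would pass 70% of its speed; a pose out of reach is approached as far as the arm can. A call with a gripper value outside its range is refused whole. The fingers move at their own pace and stop on an object; "newtons" is the grip in N (left out, the last holds). Time passes only in rows, so rows that do not move let the fingers close. It gives the time, the measured TCP pose, the force, the opening and the grip force at its end, in the units of the state.
- ctrl.get_obs(): the state, without advancing time (a new reading comes with each control period).
- ctrl.get_image(name): name is "side" or "top"; returns a dict with "frame" (400x640x3 uint8, red, green, blue), "range_z" (400x640 float32, m along the optical axis (not along the pixel's ray), 0 where there is no reading), "fx", "fy", "cx", "cy" (pixels), "k1" (the pictures are not rectified: a ray, as slopes to the right and down, at radius r is drawn at 1 + k1 r^2 times it, then the intrinsics apply), "cam_to_world" (4x4, takes a point from camera to world coordinates). Camera axes: x right, y down, z forward; pixel columns grow to the right and rows downward; lengths in m; the calibration is good to about 2 mm. A picture is of the moment at which its call begins.
- ctrl.finish_job(): hands the job in; it is judged then, once.
The state is a dict: "t": time; "q": joint angles; "dq": joint speeds; "effort": joint torques, N m; "tool_pos": TCP position; "tool_rot": TCP orientation; "contact_force": force on the tool from outside, world axes, zero at the start; "wrist_torque": the same for the moment, N m; "opening": finger opening in m; "grip_force": force on a finger pad.
Only numpy, scipy, OpenCV 4.12 (cv2) and the standard library are available. Lean on these libraries where they do the work, as an engineer would, in place of code of your own. Each camera call takes 0.05 s, during which the arm holds its last target. There are 200 camera calls.

### The job

An emptied fire extinguisher lies in the bench clamp, ready to have its valve taken off. Keep the gripper's fingers shut and push with them: flip the hinged steel half-band over the extinguisher and press it fully down without slamming it, then push the leaning swing bolt upright, fully into the slot of the band's lug, and draw back. Do not pinch, lift or carry anything, do not shift or roll the extinguisher, and leave the things standing around alone.

Things in the scene. Friction and masses are not known exactly. Their poses are not given: they have to be found in the camera images.
- clamp: Blue steel cylinder clamp fixed to the bench; base plate 250 x 200 x 12 mm, V-rests at x = -80 and +80 mm. Origin: centre of the plate's underside, on the bench. x runs along the lying extinguisher towards its valve, y from the band's hinge side to the swing bolt's side, z up. The extinguisher's axis is at y 0, z 95 mm. Band and bolt swing in the plane x = 0.
- band_hinge (a point): On the half-band's hinge axis, mid-width (clamp frame 0, -72, 95 mm); the axis is parallel to the clamp's x. Fixed.
- bolt_pivot (a point): On the swing bolt's pivot axis (clamp frame 0, +82, 35 mm); the axis is parallel to the clamp's x. Fixed.
- yoke (a joint): Hinge angle of the steel half-band (rad): 0 = shut over the extinguisher, on its stop; grows as it opens, to 2.1 (leaning away); 1.57 upright. Half ring of outer radius 62 mm, 40 mm wide along x, 5 mm thick, smooth steel (friction about 0.35), about 380 g. Stiff hinge (0.45 N m): it stays where it is left and must be pushed all the way, with up to some 5 N at the lug or 10 N at the crown.
- yoke_lug (a point): Middle of the slotted lug at the band's free end, 151 mm from the hinge axis: a flat plate 40 mm wide, 8 mm thick, from 134 (end of the ring) to 167 mm from the hinge, with a 14 mm slot open at its end. x as the clamp's x; y out from the hinge along the lug; z normal to the face on the ring's convex side: up when shut, away from the extinguisher when open.
- yoke_arc (a point): Centre of the band's half ring (in the air, not on the steel), 72 mm from the hinge axis; axes as yoke_lug. The ring lies on its +z side, the crown's outer face 62 mm from here along z. When the band is shut this point is on the extinguisher's axis and the crown's top is 157 mm above the bench.
- swing_bolt (a joint): Lean of the swing bolt (rad): 0 = upright on its stop, in the slot of the shut band's lug; grows as it leans outwards, away from the extinguisher, to 1.25. Stays where it is left (pivot friction 0.16 N m); takes some 2 to 8 N at the knob. Shank 10 mm in diameter, 112 mm long from the pivot. It belongs in the slot only once the band is down.
- bolt_knob (a point): Centre of the black round hand nut on the swing bolt, 36 mm in diameter, 25 mm long, smooth, 88 mm from the bolt's pivot; z points along the bolt to its free end. When the bolt is upright this point is 123 mm above the bench, the knob standing 10 mm above the lug and 6 mm farther out than the lug's end.
- extinguisher: Red extinguisher lying loose in the V-rests, 110 mm in diameter, shell 252 mm long, with brass valve, gauge and dark levers that stick up to 80 mm above its axis, 140 to 190 mm from the origin. Origin on its axis, at the clamp's middle; x towards the valve, z up. Stays where it is.
- spare_shell: Small red empty shell standing on the bench, 85 mm in diameter, 216 mm tall; origin under its centre. Bystander.
- grease_jar: Small yellow jar with white cap, 56 mm in diameter, 62 mm tall; origin under its centre. Bystander.
- funnel: Blue filling funnel standing mouth down, 92 mm in diameter, 110 mm tall; origin under its centre. Bystander.
- wrench: Steel wrench lying on the bench, 190 mm long; origin near its middle, x along it. Bystander.

How it is judged:
On the way, in this order (a step that is already met when the one before it is completed fails the run):
1. the half-band is flipped over and fully down while the swing bolt still leans out (value of joint yoke below 0.035 rad and value of joint swing_bolt above 0.3 rad), for 0.2 s.
2. the swing bolt is pushed upright into the slot of the lug, the band still down (value of joint swing_bolt below 0.08 rad and value of joint yoke below 0.035 rad), for 0.2 s.
At the end, for the whole second after the job is handed in: The band is within 0.035 rad of shut and the swing bolt within 0.08 rad of upright in its slot; the extinguisher lies still within 15 mm of where it was, rolled less than 0.25 rad; the bystanders are within 30 mm of where they were (all of step 2 and distance of extinguisher from where it was at the start of the episode below 0.015 m and angle between extinguisher's own z axis and vertical below 0.25 rad and linear speed of extinguisher below 0.02 m/s and distance of each of spare_shell, grease_jar, funnel, wrench from where it was at the start of the episode below 0.03 m); the robot touches nothing.
It fails at once if the band is slammed (swung faster than 4 rad/s) (velocity of joint yoke below -4 rad/s).
It fails at once if the extinguisher is shifted more than 20 mm, lifted or rolled (distance of extinguisher from where it was at the start of the episode above 0.02 m or angle between extinguisher's own z axis and vertical above 0.3 rad).
It fails at once if a bystander is moved more than 30 mm, lifted or tipped (distance of any of spare_shell, grease_jar, funnel, wrench from where it was at the start of the episode above 0.03 m or angle between any of spare_shell, grease_jar, funnel, wrench's own z axis and vertical above 0.35 rad).
It fails at once if the half-band, its lug or the bolt's knob is taken between the fingers (distance between the grasp point and bolt_knob below 0.012 m or (x of the grasp point in the frame of yoke_lug between -0.024 and 0.024 m and y of the grasp point in the frame of yoke_lug between -0.016 and 0.018 m and z of the grasp point in the frame of yoke_lug between -0.006 and 0.006 m) or (distance between the grasp point and yoke_arc between 0.054 and 0.065 m and x of the grasp point in the frame of yoke_arc between -0.024 and 0.024 m and z of the grasp point in the frame of yoke_arc above 0 m)).
It also fails if it takes over 64 s, if anything falls off the work surface, if the arm or the gripper's body presses on something with over 40 N, if the wrist force passes 120 N, or if a joint passes its speed limit or range.

## Working session

There is one attempt and no reset: what is moved stays moved. The work goes in short steps, Python scripts to look and compute and a tool call to move; the robot and the scene stay as the last step left them, time stands still between calls to the robot, and variables do not carry over. Pictures are saved under pics/ and viewed, at most 10 in all, crops included, and the job is handed in when it is done.

Besides the shell and the picture viewer there is one more tool, called as name(argument=value, ...), one argument or row to a line, values as JSON. send_rows: Moves the arm, as the interface text tells. Its arguments: {"type":"object","properties":{"rows":{"type":"array","items":{"type":"array"}},"newtons":{"type":"number"}},"required":["rows"]}

```bash
ls; mkdir -p pics
python3 - <<'E'
from station import ctrl
import cv2,numpy as np
o=ctrl.get_obs(); print(o['t'],o['tool_pos'],o['tool_rot'],o['opening'])
for n in ['side','top']:
    d=ctrl.get_image(n); cv2.imwrite(f'pics/{n}0.png',d['frame'][:,:,::-1]); np.savez(f'{n}0.npz',**d)
    print(n,d['fx'],d['cx'],d['cy'],d['k1'],np.round(d['cam_to_world'],3).tolist(),(d['range_z']>0).mean())
E
```

```text
pics
0.0 [0.22444092 0.58264137 0.23008363] [-5.74406052e-01 -3.08798262e+00  3.04779861e-03] 0.08536652083675363
side 482.8220588406695 322.28639756013837 205.01805900810524 0.01451803802438834 [[0.971, -0.174, 0.166, 0.332], [-0.24, -0.671, 0.702, -0.884], [-0.011, -0.721, -0.693, 1.01], [0.0, 0.0, 0.0, 1.0]] 0.99592578125
top 511.7255321274585 322.27251754464845 194.28192393069776 -0.03222744886155438 [[0.005, -0.999, 0.046, 0.495], [-1.0, -0.006, -0.015, 0.006], [0.015, -0.046, -0.999, 1.144], [0.0, 0.0, 0.0, 1.0]] 0.995828125
```

View pics/side0.png

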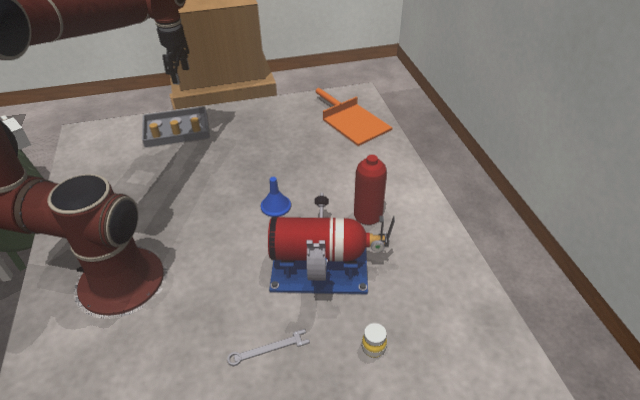

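View pics/top0.png

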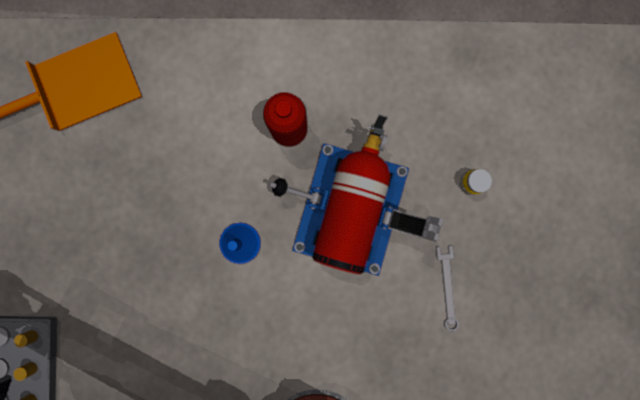

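The side view shows the extinguisher in the clamp at (318,245), the open band facing the camera at (317,260) and the knob at (321,201). In the top view, the plate corner screws are at (328,150), (402,171), (375,268) and (300,247), the knob is at (279,186) and the band's lug is at (432,228). The band leans to the right, which is world -y.

```bash
cat > h.py <<'E'
import numpy as np,cv2
def rays(d,uv):
    K=np.array([[d['fx'],0,d['cx']],[0,d['fy'],d['cy']],[0,0,1.]])
    p=cv2.undistortPoints(np.asarray(uv,float).reshape(-1,1,2),K,np.array([float(d['k1']),0,0,0,0])).reshape(-1,2)
    return np.c_[p,np.ones(len(p))]
def plane(d,uv,z):
    T=d['cam_to_world'];r=rays(d,uv)@T[:3,:3].T;o=T[:3,3]
    return o+r*((z-o[2])/r[:,2])[:,None]
def cloud(d):
    T=d['cam_to_world'];v,u=np.mgrid[:400,:640]
    P=rays(d,np.c_[u.ravel(),v.ravel()])*d['range_z'].reshape(-1,1)
    return (P@T[:3,:3].T+T[:3,3]).reshape(400,640,3)
E
python3 - <<'E'
from h import *
d=np.load('top0.npz');P=cloud(d);f=d['frame'];hsv=cv2.cvtColor(f,cv2.COLOR_RGB2HSV)
m=cv2.inRange(hsv,(100,120,40),(130,255,255)); m[:, :290]=0;m[:,420:]=0
v,u=np.nonzero((m>0)&(P[...,2]<.03))
W=plane(d,np.c_[u,v],.012)
r=cv2.minAreaRect(W[:,:2].astype(np.float32)*1000);print('rect',r)
print(np.median(P[v,u,2]))
c=np.array(r[0])/1000
b=cv2.boxPoints(r)/1000
e=[b[1]-b[0],b[2]-b[1]];L=max(e,key=np.linalg.norm);L=L*np.sign(L[0]);yaw=np.arctan2(L[1],L[0])
print('c',c,'yaw',yaw)
sc=plane(d,[(328,150),(402,171),(375,268),(300,247)],.014);print('screws',sc.mean(0), (sc[0]+sc[1]-sc[2]-sc[3])[:2])
R=np.array([[np.cos(yaw),-np.sin(yaw)],[np.sin(yaw),np.cos(yaw)]])
np.savez('clamp.npz',c=c,yaw=yaw)
for n in['top','side']:
    d=np.load(n+'0.npz');P=cloud(d);Q=P.copy();Q[...,:2]=(P[...,:2]-c)@R
    q=Q.reshape(-1,3);col=d['frame'].reshape(-1,3)
    hs=cv2.cvtColor(d['frame'],cv2.COLOR_RGB2HSV).reshape(-1,3)
    # extinguisher check
    s=(abs(q[:,0])<.1)&(abs(q[:,1])<.03)&(q[:,2]>.1);print(n,'ext top z',np.percentile(q[s,2],95),np.median(q[s&(q[:,2]>.147),1]))
    s=(abs(q[:,0])<.05)&(q[:,1]<-.065)&(q[:,1]>-.3)&(q[:,2]>.09)
    g=q[s];print('band',len(g),g.min(0),g.max(0)); i=np.argsort(-g[:,2])[:40];print(' top40',g[i].mean(0), g[i].min(0),g[i].max(0))
    s=(abs(q[:,0])<.05)&(q[:,1]>.09)&(q[:,1]<.25)&(q[:,2]>.03)
    g=q[s];k=col[s].max(1)<50;print('bolt',len(g),g.min(0),g.max(0),'knob',k.sum(),g[k].mean(0),g[k].min(0),g[k].max(0))
    np.save(n+'_q.npy',Q)
    for nm,mk in [('red',(hs[:,0]<8)|(hs[:,0]>172))]:
        s=mk&(hs[:,1]>150)&(q[:,2]>.19)&(P.reshape(-1,3)[:,0]>.3)&(P.reshape(-1,3)[:,0]<.9);print('spare(clamp fr)',np.median(q[s],0))
    s=(hs[:,0]>100)&(hs[:,0]<130)&(hs[:,1]>120)&(q[:,1]>.1)&(q[:,2]>.01)&(abs(q[:,0])<.2)&(q[:,1]<.35);print('funnel',np.median(q[s],0),q[s].min(0),q[s].max(0))
E
```

```text
rect ((515.5595092773438, -72.90133666992188), (197.93875122070312, 246.86090087890625), 74.19055938720703)
0.011761346180432675
c [ 0.51555951 -0.07290134] yaw -0.2759267
screws [ 0.514986   -0.07475682  0.014     ] [ 0.42937656 -0.12069229]
top ext top z 0.15145650108734737 -0.0007336787838979495
band 1221 [-0.02314575 -0.16430047  0.09057156] [ 0.02227779 -0.06506036  0.24960766]
 top40 [-0.00101538 -0.14385432  0.24696393] [-0.01981578 -0.14785334  0.24562659] [ 0.01914769 -0.13914768  0.24960766]
bolt 388 [-0.02002723  0.09000077  0.03327467] [0.01945753 0.18123327 0.09919691] knob 188 [-0.00070351  0.15731975  0.09015942] [-0.01795265  0.14363584  0.07440125] [0.01832469 0.17314783 0.09919691]
spare(clamp fr) [0.13106275 0.1793255  0.19835568]
funnel [-0.13706955  0.20878103  0.03112309] [-0.18407248  0.16636913  0.01000916] [0.00983027 0.257035   0.11398896]
side ext top z 0.14970074932981803 -0.005958134657528497
band 746 [-0.02134076 -0.17042783  0.09540655] [ 0.02054075 -0.07122368  0.24793227]
 top40 [-0.00082101 -0.14785778  0.24369649] [-0.01953448 -0.1523208   0.24081462] [ 0.01670549 -0.14372044  0.24793227]<stdin>:24: RuntimeWarning: Mean of empty slice.
  ret = um.true_divide(
Traceback (most recent call last):
ValueError: zero-size array to reduction operation minimum which has no identity
```

send_rows(
  rows=[
    [0,[0,0,-1.6],10.6],
    [0,[0,0,-1.6],10.6],
    [0,[0,0,-1.6],10.6],
    [0,[0,0,-1.6],10.6],
    [0,[0,0,-1.6],10.6],
    [0,[0,0,-1.6],10.6],
    [0,[0,0,-1.6],10.6],
    [0,[0,0,-1.6],10.6],
    [0,[0,0,0],0],
    [0,[0,0,0],0],
  ],
  newtons=30,
)

```text
t: 1.35
tool_pos: [0.2246, 0.5829, 0.3581]
tool_rot: [2.504, 1.896, -0.002]
contact_force: [-0.3, -0.8, 0.1]
opening: -0.0
grip_force: 0.0
```

```bash
cat > st.py <<'E'
from station import ctrl
import numpy as np
from scipy.spatial.transform import Rotation as Ro
k=np.load('clamp.npz');c,y=k['c'],float(k['yaw']);C=Ro.from_euler('z',y).as_matrix()
o=ctrl.get_obs();p=np.array(o['tool_pos']);p=p-np.r_[c,0]
T=C.T@Ro.from_rotvec(o['tool_rot']).as_matrix()
print('t',o['t'],'clamp pos mm',np.round(C.T@p*1000,1),'F',np.round(C.T@np.array(o['contact_force']),1),'open',round(o['opening'],4),'\ntoolaxes',np.round(T,3).tolist(),'q',np.round(o['q'],2))
E
python3 st.py
```

```text
t 1.35 clamp pos mm [-458.7  551.7  358.1] F [-0.1 -0.8  0.1] open -0.0 
toolaxes [[-0.001, 1.0, -0.0], [1.0, 0.001, -0.002], [-0.002, -0.0, -1.0]] q [1.08 0.01 1.45 0.   1.68 1.36]
```

send_rows(
  rows=[
    [0,[-2,4,0],0],
    [0,[-2,4,0],0],
    [0,[-2,4,0],0],
    [0,[-2,4,0],0],
    [0,[-3,4,0],0],
    [0,[-3,4,0],0],
    [0,[-3,4,0],0],
    [0,[-3,4,0],0],
    [0,[-3,4,0],0],
    [0,[-3,4,0],0],
  ],
)

```text
t: 2.6
tool_pos: [0.5388, 0.2221, 0.3578]
tool_rot: [-2.504, -1.895, 0.003]
contact_force: [0.3, 0.9, 0.6]
opening: 0.0001
grip_force: 0.0
```

send_rows(
  rows=[
    [0,[-4,2,0],0],
    [0,[-4,2,0],0],
    [0,[-5,1.9,0],0],
    [0,[-5,0,0],0],
    [0,[-5,0,0],0],
    [0,[-5,0,0],0],
    [0,[-5,0,0],0],
    [0,[-5,0,0],0],
    [0,[-5,0,0],0],
    [0,[0,0,0],0],
  ],
)

```text
t: 3.85
tool_pos: [0.4762, -0.2084, 0.3576]
tool_rot: [-2.508, -1.888, 0.002]
contact_force: [-0.5, 0.7, 0.0]
opening: -0.0002
grip_force: 0.0
```

```bash
python3 st.py
```

```text
t 3.85 clamp pos mm [  -1.  -141.1  357.6] F [-0.7  0.5  0. ] open -0.0002 
toolaxes [[0.004, 1.0, -0.003], [1.0, -0.004, 0.0], [0.0, -0.003, -1.0]] q [-0.56 -0.24  1.68 -0.    1.7  -0.28]
```

send_rows(
  rows=[
    [0,[-2,0.1,0],0],
    [0,[-2,0,0],0],
    [0,[0,0,3],0],
    [0,[0,0,3],0],
    [0,[0,0,3],0],
    [0,[0,0,2.5],0],
    [0,[0,0,2],0],
    [0,[0,0,0],0],
  ],
)

```text
t: 4.85
tool_pos: [0.4667, -0.2443, 0.2223]
tool_rot: [-2.504, -1.892, 0.002]
contact_force: [0.2, -0.1, 0.1]
opening: 0.0002
grip_force: 0.0
```

```bash
python3 st.py
python3 - <<'E'
from station import ctrl
import cv2
d=ctrl.get_image('side');cv2.imwrite('pics/s1.png',cv2.resize(d['frame'][100:300,220:440,::-1],None,fx=2.5,fy=2.5))
E
```

```text
t 4.85 clamp pos mm [  -0.3 -178.2  222.3] F [ 0.2 -0.1  0.1] open 0.0002 
toolaxes [[0.001, 1.0, -0.003], [1.0, -0.001, 0.001], [0.001, -0.003, -1.0]] q [-0.62 -0.18  1.85 -0.    1.47 -0.35]
```

View pics/s1.png

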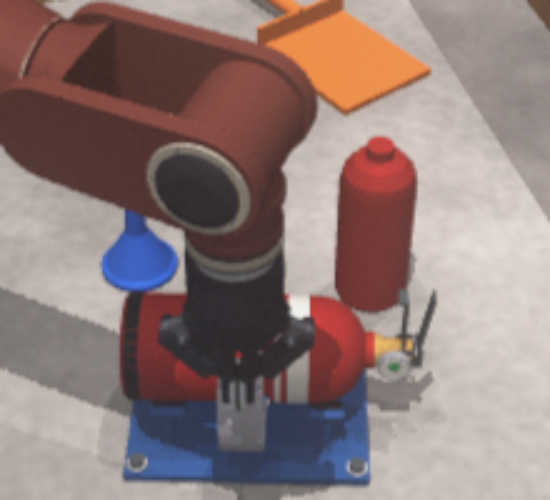

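The shut fingers at (240,385) sit in front of the lug, centred on it. Next I push.

send_rows(
  rows=[
    [0,[1,0,-0.1],0],
    [0,[1,0,-0.2],0],
    [0,[1,0,-0.3],0],
    [0,[1,0,-0.4],0],
    [0,[1,0,-0.4],0],
    [0,[1,0,-0.4],0],
    [0,[1,0,-0.4],0],
    [0,[1,0,-0.4],0],
    [0,[1.1,0,-0.4],0],
  ],
)

```text
t: 6.02
tool_pos: [0.4917, -0.1563, 0.2534]
tool_rot: [-2.505, -1.892, 0.003]
contact_force: [-3.2, -1.7, -3.0]
opening: 0.0002
grip_force: 2.9
```

```bash
cat >> st.py <<'E'
import sys
if len(sys.argv)>1:
    import h
    d=ctrl.get_image('top');np.savez('last.npz',**d);P=h.cloud(d).reshape(-1,3)-np.r_[c,0];q=P@C*1000
    # band: points at |x| 15..20 in the swing plane strip, above the extinguisher/outside
    s=(abs(q[:,0])<19)&(q[:,1]>-175)&(q[:,1]<100)&(q[:,2]>100)
    for a in range(-175,100,15):
        g=q[s&(q[:,1]>=a)&(q[:,1]<a+15)]
        if len(g):print(a,np.round(np.percentile(g[:,2],[5,50,95])),end=' | ')
E
python3 st.py 1
```

```text
t 6.025 clamp pos mm [-2.000e-01 -8.670e+01  2.534e+02] F [-2.6 -2.5 -3. ] open 0.0002 
toolaxes [[0.001, 1.0, -0.003], [1.0, -0.001, 0.0], [0.0, -0.003, -1.0]] q [-0.45 -0.22  1.83 -0.    1.53 -0.17]
-160 [553. 558. 568.] | -145 [566. 574. 577.] | -130 [564. 571. 576.] | -115 [567. 571. 573.] | -100 [567. 571. 573.] | -85 [106. 570. 573.] | -70 [311. 571. 573.] | -55 [120. 570. 576.] | -40 [136. 571. 577.] | -25 [145. 537. 557.] | -10 [147. 150. 153.] | 5 [144. 148. 151.] | 20 [136. 142. 147.] | 35 [117. 128. 136.] | 50 [101. 111. 115.] |
```

send_rows(
  rows=[
    [0,[1.35,0,0.15],0],
    [0,[1.35,0,0.15],0],
    [0,[1.5,0,0.35],0],
    [0,[1.5,0,0.35],0],
    [0,[1.4,0,0.7],0],
    [0,[1.4,0,0.7],0],
  ],
)

```text
t: 6.82
tool_pos: [0.5152, -0.0741, 0.2312]
tool_rot: [-2.505, -1.893, 0.0]
contact_force: [-6.5, 0.8, 1.9]
opening: -0.0002
grip_force: 3.8
```

```bash
python3 st.py 1
python3 - <<'E'
from station import ctrl
import cv2
d=ctrl.get_image('side');cv2.imwrite('pics/s2.png',cv2.resize(d['frame'][100:300,220:440,::-1],None,fx=2.5,fy=2.5))
E
```

```text
t 6.825 clamp pos mm [ -0.   -1.2 231.2] F [-6.5 -1.   1.9] open -0.0002 
toolaxes [[0.001, 1.0, -0.002], [1.0, -0.001, 0.001], [0.001, -0.002, -1.0]] q [-0.29 -0.2   1.85  0.    1.49 -0.01]
-70 [530. 540. 554.] | -55 [540. 553. 555.] | -40 [545. 548. 551.] | -25 [545. 548. 551.] | -10 [545. 548. 551.] | 5 [545. 548. 551.] | 20 [545. 548. 551.] | 35 [529. 552. 555.] | 50 [526. 540. 554.] |
```

View pics/s2.png

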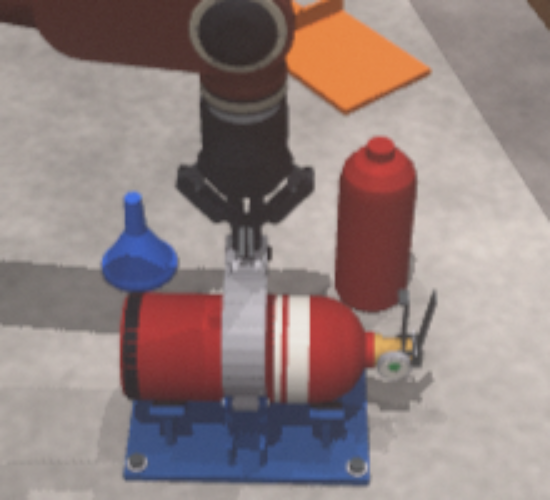

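The band at (245,330) is tilting over the shell. The fingers at (247,240) are on the lug, so I follow the arc down.

send_rows(
  rows=[
    [0,[1.25,0,1.0],0],
    [0,[1.25,0,1.0],0],
    [0,[1.05,0,1.15],0],
    [0,[1.05,0,1.15],0],
  ],
)

```text
t: 7.42
tool_pos: [0.5276, -0.0303, 0.1874]
tool_rot: [-2.505, -1.892, 0.001]
contact_force: [-5.2, 0.7, 0.5]
opening: -0.0001
grip_force: 3.3
```

```bash
python3 st.py
```

```text
t 7.425 clamp pos mm [ -0.   44.3 187.4] F [-5.2 -0.7  0.5] open -0.0001 
toolaxes [[0.001, 1.0, -0.002], [1.0, -0.001, 0.001], [0.001, -0.002, -1.0]] q [-0.2  -0.15  1.88  0.    1.41  0.08]
```

send_rows(
  rows=[
    [0,[0.9,0,1.35],0],
    [0,[0.9,0,1.35],0],
    [0,[0.4,0,0.75],0],
    [0,[0.3,0,0.75],0],
    [0,[0.25,0,0.75],0],
    [0,[0.2,0,0.75],0],
  ],
)

```text
t: 8.18
tool_pos: [0.5356, -0.0024, 0.1301]
tool_rot: [-2.505, -1.892, 0.001]
contact_force: [-5.7, 1.1, 1.5]
opening: 0.0001
grip_force: 4.1
```

```bash
python3 st.py;  python3 - <<'E'
from station import ctrl
import cv2
d=ctrl.get_image('side');cv2.imwrite('pics/s3.png',cv2.resize(d['frame'][150:300,250:400,::-1],None,fx=4,fy=4))
E
```

```text
t 8.175 clamp pos mm [1.000e-01 7.330e+01 1.301e+02] F [-5.8 -0.5  1.5] open 0.0001 
toolaxes [[0.001, 1.0, -0.003], [1.0, -0.001, 0.001], [0.001, -0.003, -1.0]] q [-0.14 -0.07  1.91  0.    1.31  0.13]
```

View pics/s3.png

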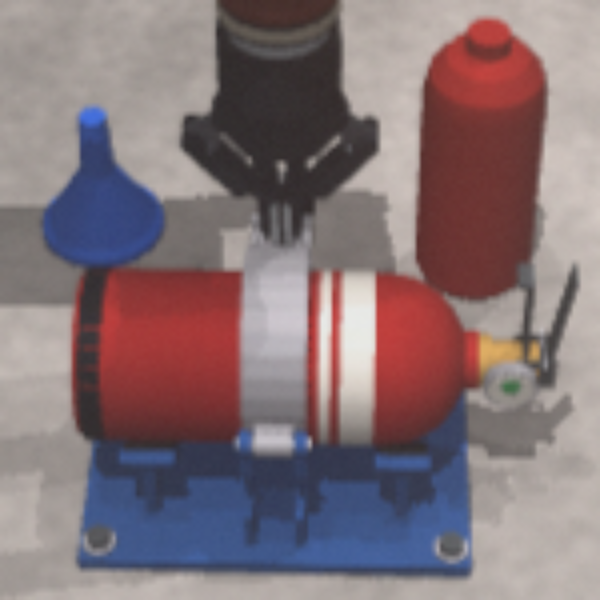

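The band is nearly down: it wraps the shell at (275,340), with the fingers at (285,225). Next I press it the rest of the way.

send_rows(
  rows=[
    [0,[0.2,0,0.7],0],
    [0,[0.15,0,0.7],0],
    [0,[0,0,0.7],0],
    [0,[0,0,0.6],0],
    [0,[0,0,0.4],0],
    [0,[0,0,0.2],0],
    [0,[0,0,0],0],
  ],
)

```text
t: 9.1
tool_pos: [0.5392, 0.0003, 0.1009]
tool_rot: [2.505, 1.892, 0.004]
contact_force: [-6.6, 1.7, 12.3]
opening: -0.0006
grip_force: 5.9
```

```bash
python3 st.py
```

```text
t 9.1 clamp pos mm [  2.8  76.8 100.9] F [-6.8 -0.1 12.3] open -0.0006 
toolaxes [[0.001, 1.0, 0.004], [1.0, -0.001, 0.001], [0.001, 0.004, -1.0]] q [-0.14 -0.04  1.93  0.    1.25  0.14]
```

send_rows(
  rows=[
    [0,[0,0,0.3],0],
    [0,[0,0,0.3],0],
    [0,[0,0,0],0],
    [0,[0,0,0],0],
  ],
)

```text
t: 9.6
tool_pos: [0.5412, -0.0, 0.1005]
tool_rot: [2.503, 1.89, 0.008]
contact_force: [-16.0, 1.9, 34.9]
opening: -0.0001
grip_force: 17.4
```

```bash
python3 st.py
```

```text
t 9.6 clamp pos mm [  4.8  77.1 100.5] F [-15.9  -2.6  34.9] open -0.0001 
toolaxes [[0.001, 1.0, 0.007], [1.0, -0.001, 0.001], [0.001, 0.007, -1.0]] q [-0.14 -0.03  1.93 -0.    1.24  0.14]
```

send_rows(
  rows=[
    [0,[0,0,-1],0],
    [0,[0,0,-1],0],
    [0,[0,0,-3],0],
    [0,[0,0,-3],0],
    [0,[0,0,-3],0],
    [0,[0,0,-3],0],
    [0,[4,0,-3],0],
    [0,[4,0,0],0],
    [0,[4,0,0],0],
    [0,[0,0,0],0],
  ],
)

```text
t: 10.85
tool_pos: [0.5704, 0.1178, 0.2608]
tool_rot: [-2.504, -1.897, -0.0]
contact_force: [-0.6, -1.3, 0.4]
opening: -0.0001
grip_force: 0.0
```

```bash
python3 st.py 1
python3 - <<'E'
from station import ctrl
import cv2
d=ctrl.get_image('side');cv2.imwrite('pics/s4.png',cv2.resize(d['frame'][150:300,250:400,::-1],None,fx=4,fy=4))
import h,numpy as np
k=np.load('clamp.npz');y=float(k['yaw']);C=np.array([[np.cos(y),-np.sin(y)],[np.sin(y),np.cos(y)]])
for d in [d,np.load('last.npz')]:
    P=h.cloud(d).reshape(-1,3);q=np.c_[(P[:,:2]-k['c'])@C,P[:,2]]*1000
    s=(abs(q[:,0])<18)&(q[:,2]>60)&(q[:,2]<175)
    for a,b in [(-10,10),(66,92)]:
        g=q[s&(q[:,1]>a)&(q[:,1]<b)];print('y',a,b,len(g),np.percentile(g[:,2],[25,50,75]) if len(g) else '')
E
```

```text
t 10.85 clamp pos mm [  0.8 198.4 260.8] F [-0.2 -1.4  0.4] open -0.0001 
toolaxes [[-0.002, 1.0, -0.0], [1.0, 0.002, 0.0], [0.0, -0.0, -1.0]] q [ 0.08 -0.06  1.68  0.    1.53  0.35]
-85 [100. 102. 105.] | -70 [100. 111. 125.] | -55 [127. 137. 143.] | -40 [143. 148. 153.] | -25 [151. 155. 158.] | -10 [154. 157. 160.] | 5 [152. 156. 158.] | 20 [145. 150. 154.] | 35 [130. 138. 146.] | 50 [101. 118. 129.] | 65 [100. 102. 118.] | 80 [100. 102. 104.] | y -10 10 79 [153.98041091 154.99954588 156.10223221]
y 66 92 22 [98.45824296 99.02181111 99.70855757]
y -10 10 191 [155.37837974 156.51766743 157.9033422 ]
y 66 92 155 [ 99.91208913 101.01082065 102.46816995]
```

View pics/s4.png

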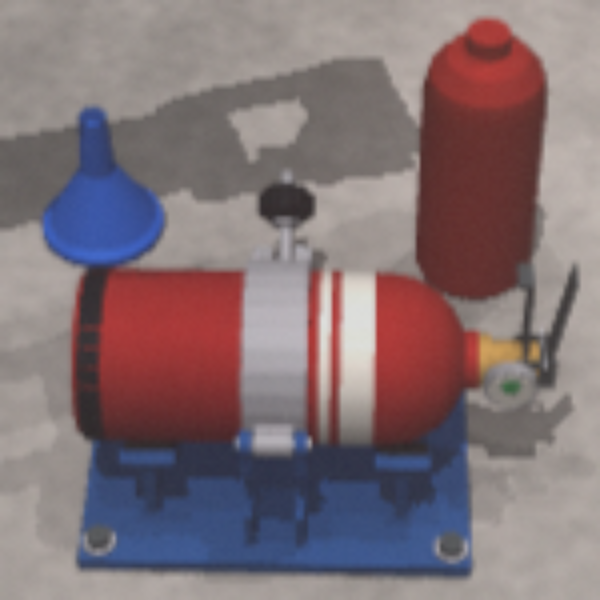

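The band is shut: crown measured at 155–157 mm and lug top at about 100 mm. The bolt still leans out, with its knob at (287,203). Next I come down outside the knob and push inwards.

send_rows(
  rows=[
    [0,[0,0,4],0],
    [0,[0,0,4],0],
    [0,[0,0,4],0],
    [0,[0,0,3],0],
    [0,[0,0,2],0],
    [0,[0,0,1.3],0],
    [0,[0,0,0],0],
  ],
)

```text
t: 11.82
tool_pos: [0.5698, 0.1156, 0.0778]
tool_rot: [-2.507, -1.893, 0.001]
contact_force: [0.2, -0.5, 0.0]
opening: 0.0002
grip_force: 0.0
```

send_rows(
  rows=[
    [0,[-1,0,0],0],
    [0,[-1,0,-0.2],0],
    [0,[-1,0,-0.3],0],
    [0,[-1,0,-0.4],0],
    [0,[-1,0,-0.5],0],
  ],
)

```text
t: 12.45
tool_pos: [0.5586, 0.0685, 0.0957]
tool_rot: [2.505, 1.893, 0.01]
contact_force: [1.9, 3.6, 2.0]
opening: -0.0001
grip_force: 1.9
```

```bash
python3 st.py
```

```text
t 12.45 clamp pos mm [  2.9 147.8  95.7] F [0.9 4.  2. ] open -0.0001 
toolaxes [[0.001, 1.0, 0.006], [1.0, -0.001, 0.004], [0.004, 0.006, -1.0]] q [-0.01  0.02  1.88  0.    1.23  0.26]
```

send_rows(
  rows=[
    [0,[-1,0,-0.4],0],
    [0,[-1,0,-0.3],0],
    [0,[-0.8,0,-0.2],0],
    [0,[-0.5,0,0],0],
    [0,[-0.3,0,0],0],
    [0,[0,0,0],0],
  ],
)

```text
t: 13.2
tool_pos: [0.5462, 0.0328, 0.1008]
tool_rot: [-2.507, -1.893, 0.002]
contact_force: [0.9, 0.2, 0.2]
opening: 0.0002
grip_force: 0.2
```

```bash
python3 st.py
```

```text
t 13.2 clamp pos mm [  0.6 110.  100.8] F [0.9 0.4 0.2] open 0.0002 
toolaxes [[0.001, 1.0, -0.001], [1.0, -0.001, -0.001], [-0.001, -0.001, -1.0]] q [-0.08 -0.01  1.91 -0.    1.25  0.2 ]
```

send_rows(
  rows=[
    [0,[0,0,-0.8],0],
    [0,[-0.2,0,0],0],
    [0,[-0.2,0,0],0],
    [0,[0,0,0],0],
  ],
)

```text
t: 13.7
tool_pos: [0.5465, 0.0323, 0.1102]
tool_rot: [-2.504, -1.891, -0.01]
contact_force: [3.3, 11.2, 0.4]
opening: 0.0002
grip_force: 5.7
```

```bash
python3 st.py;python3 - <<'E'
from station import ctrl
import cv2
d=ctrl.get_image('side');cv2.imwrite('pics/s5.png',cv2.resize(d['frame'][150:300,250:400,::-1],None,fx=4,fy=4))
E
```

```text
t 13.7 clamp pos mm [  1.1 109.6 110.2] F [ 0.1 11.7  0.4] open 0.0002 
toolaxes [[0.001, 1.0, 0.001], [1.0, -0.001, 0.007], [0.007, 0.001, -1.0]] q [-0.08 -0.03  1.9   0.01  1.26  0.19]
```

View pics/s5.png

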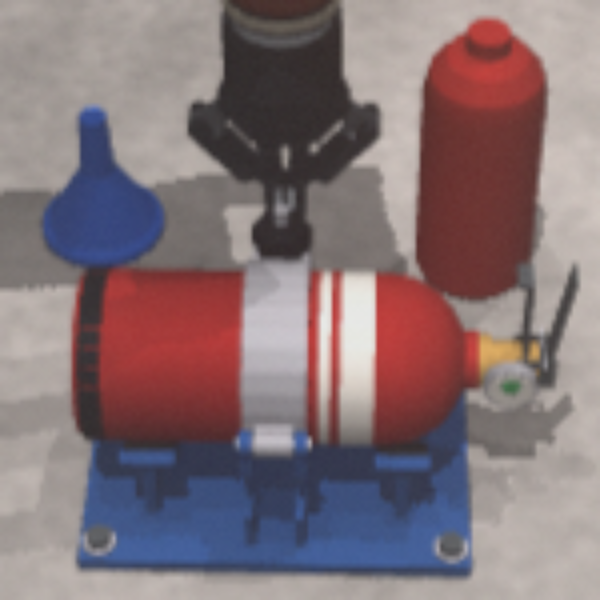

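The knob at (282,235) is pressed against the fingers just above the band. The 12 N reading at y = 110 mm (expected 111) fits the bolt being on its stop. I give one firmer push and draw back.

send_rows(
  rows=[
    [0,[-0.3,0,0],0],
    [0,[0,0,0],0],
    [0,[0,0,0],0],
    [0,[2,0,0],0],
    [0,[4,0,0],0],
    [0,[4,0,0],0],
    [0,[0,0,-4],0],
    [0,[0,0,-5],0],
    [0,[0,0,-5],0],
    [0,[0,0,0],0],
  ],
)

```text
t: 15.0
tool_pos: [0.5748, 0.1228, 0.2557]
tool_rot: [2.501, 1.89, 0.013]
contact_force: [-0.1, -0.7, -0.4]
opening: 0.0001
grip_force: 0.0
```

```bash
python3 st.py;python3 - <<'E'
from station import ctrl
import cv2,h,numpy as np
k=np.load('clamp.npz');y=float(k['yaw']);C=np.array([[np.cos(y),-np.sin(y)],[np.sin(y),np.cos(y)]])
D=[ctrl.get_image(n) for n in('side','top')]
cv2.imwrite('pics/s6.png',np.hstack([cv2.resize(d['frame'][v:v+130,u:u+130,::-1],(400,400)) for d,u,v in((D[0],250,150),(D[1],280,140))]))
for d in D:
    P=h.cloud(d).reshape(-1,3);q=np.c_[(P[:,:2]-k['c'])@C,P[:,2]]*1000
    dk=d['frame'].reshape(-1,3).max(1)<60
    g=q[dk&(abs(q[:,0])<25)&(q[:,1]>60)&(q[:,1]<150)&(q[:,2]>105)&(q[:,2]<150)];print('knob',len(g),np.round(np.median(g,0)),np.round(np.ptp(g,0)),np.round(g.mean(0)))
    s=(abs(q[:,0])<18)&(q[:,2]>60)&(q[:,2]<175)&(abs(q[:,1])<10);print('crown',np.median(q[s,2]))
E
```

```text
t 15.0 clamp pos mm [  3.7 204.5 255.7] F [ 0.1 -0.7 -0.4] open 0.0001 
toolaxes [[0.001, 1.0, 0.01], [1.0, -0.001, 0.003], [0.003, 0.01, -1.0]] q [ 0.08 -0.06  1.68 -0.    1.51  0.36]
knob 102 [ -3.  70. 132.] [35. 33. 19.] [ -2.  70. 130.]
crown 155.16820997839753
knob 211 [ -1.  82. 134.] [37. 33. 11.] [ -0.  82. 134.]
crown 156.84799722640318
```

View pics/s6.png

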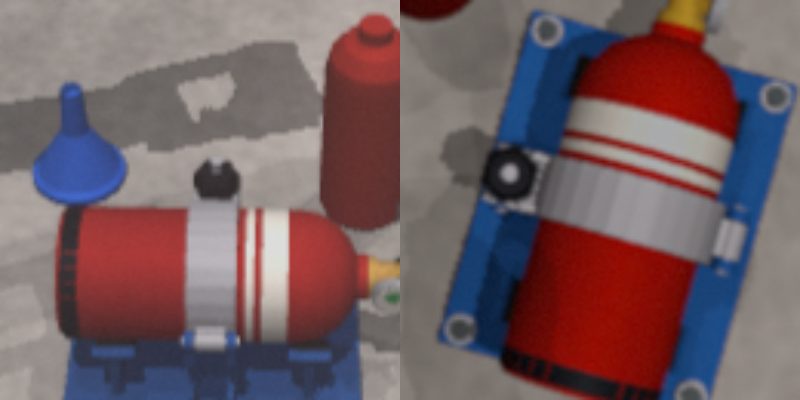

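Both views show the bolt upright in the slot (knob at (508,173) in the top view, y = 82 mm) and the band shut (crown at 155–157 mm). The robot is clear of everything.

```bash
python3 -c "
from station import ctrl
print(ctrl.finish_job())"
```

```text
the job is handed in; nothing more can be done
None
```

The half-band is shut over the extinguisher, the swing bolt stands upright in the lug's slot, the arm is clear, and the job is handed in at about 15 s; no verdict came back.

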